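# Run the hand nut onto the polishing spindle

### The arm

A 6-joint arm with a two-finger parallel gripper is mounted at the origin on a cart in front of the work surface, level with it; the furniture and walls round the work are solid. World frame = base frame: x ahead of the robot, y to its left, z up, the work surface at z = 0. Lengths are in m, angles in rad, forces in N, time in s.
With the tool pointing down it reaches from about 0.325 to 0.85 m from the base axis. Payload 4.4 kg.
Tool frame: the origin (TCP) lies at the very end of the fingers, on their centre line; the grasp point (between the pads) lies 19 mm behind it; z points along the fingers, y is the line along which they close (so a half turn about z gives the same grasp; the last joint's range is limited). The gripper opens to 94 mm and grips with 3 to 60 N. Pads are 16 mm wide; open, the fingers measure 119 mm over their backs; the gripper's body (75 mm by 177 mm) begins 78 mm behind the grasp point.
Start: joints at [-1.284, 0.207, 1.542, -0, 1.393, -0.15], TCP at [0.243, -0.521, 0.17] pointing down, gripper open.
Joint ranges: [-2.73, 2.73], [-0.86, 2.22], [0.23, 2.46], [-1.11, 4.25], [0.08, 2.63], [-2.82, 2.82]. Speed limits (rad/s): [2.79, 2.79, 3.14, 3.14, 3.14, 3.14].

### API

Orientations are given as a unit quaternion [w, x, y, z].
In Python, from bench import status, vision, ctrl, nets gives the robot as it stands. The module is installed in compiled form; this text tells all that it offers.
- The arm moves only by the tool jog_arm, never from a script. Its argument "targets" is a list of rows, each a list of 3 entries, a list of its own where there are three numbers: the gripper command: -1 is fully open, 1 is shut, values between are in proportion, then the shift along the tool's x, y, z in cm, then the turn about the tool's z in degrees. In form: [[hand, [x, y, z], spin], ...]. A call has 1 to 5 rows; each row is the pose to reach, as a shift and turn from the pose commanded when the call began, along the tool's axes at that moment; what a row does not reach only later rows make up. A row lasts 1/8 s, in which the tool goes at most 62.5 mm and 10.7 degrees, less where a joint would pass 70% of its speed; a pose out of reach is approached as far as the arm can. A call with a gripper value outside its range is refused whole. The fingers move at their own pace and stop on an object; the grip force is fixed at half the most. Time passes only in rows, so rows that repeat a pose let the fingers close. It gives the time, the measured TCP pose, the force, the opening and the grip force at its end, in the units of the state.
- status.get_obs(): the state, without advancing time (a new reading comes with each control period).
- vision.grab_frame(name): name is "side" or "top" or "wrist"; returns (picture, depth): 384x512x3 uint8, red, green, blue; 384x512 float32, m along the optical axis (not along the pixel's ray), 0 where there is no reading.
- vision.calibration(name): a dict with "fx", "fy", "cx", "cy" (pixels), "R" (3x3) and "t" (3): a world point X has camera coordinates R X + t; the wrist camera has in their place "mount" (4x4, takes a point from camera to tool coordinates, whose origin is the TCP and whose axes are the flange's). Camera axes: x right, y down, z forward; pixel columns grow to the right and rows downward; lengths in m; the calibration is good to about 2 mm. A picture is of the moment at which its call begins: read the wrist's pose just before it. calibration takes no time and is no camera call.
- ctrl.job_done(): hands the job in; it is judged then, once.
Trained networks look in the newest picture that a camera, given by its name, has taken for a name from the list of things; names that differ only in an ending like _2 or _b are one class to them, and where a whole thing is asked for, a point or a joint stands for the part that bears it (a point fixed in the world has none). Each returns a list of dicts, best first, with "confidence" (0 to 1); they miss things now and then, are a little off and sometimes report something else, mostly with a low value. They report only what shows in the picture. A call takes as long as a camera call.
- nets.boxes_of(camera, query): "xyz" ([x, y, z] in m, in world coordinates, good to about 4 mm: the middle of the surface that is visible of it).
- nets.masks_of(camera, query): "mask" (384x512 bool, what is visible of it).
- nets.place_of(camera, query): "xyz" ([x, y, z] in m, in world coordinates, good to about 4 mm: a listed point, or the origin of a listed thing).
The state is a dict: "time": time; "qpos": joint angles; "joint_velocities": joint speeds; "effort": joint torques, N m; "ee_pos": TCP position; "tool_rot": TCP orientation; "wrist_force": force on the tool from outside, world axes, zero at the start; "ft_torque": the same for the moment, N m; "gripper_width": finger opening in m; "finger_force": force on a finger pad.
Only numpy, scipy, OpenCV 4.12 (cv2) and the standard library are available. Lean on these libraries where they do the work, as an engineer would, in place of code of your own. Each camera call takes 0.05 s, during which the arm holds its last target. There are 200 camera calls.

### The job

The three-armed hand nut has only been set down on the end of the polishing spindle and is not yet on its thread. Without lifting it off, turn it backward (counter-clockwise seen from above) until you feel it drop onto the start of the thread, then turn it forward (clockwise) and run it all the way down until it sits firmly on the felt wheel. Leave the cup and the white cone beside it where they are.

Things in the scene. Friction and masses are not known exactly. Their poses are not given: they have to be found in the camera images.
- pedestal: Fixed dark cast pedestal of the polishing spindle, 84 mm across, on the bench; origin at the centre of its underside on the bench top, z up along the spindle's axis. Its flange (62 mm across, top 25 mm above the bench) carries the wheel. Its yaw says nothing about the thread.
- spindle_top (a point): Centre of the upper end of the fixed, upright steel spindle (smooth, 22 mm in diameter), 114 mm above the bench. Below, it bears a coarse right-hand three-start thread of 34 mm diameter: turning clockwise seen from above runs the nut down 33 mm per full turn. Friction holds the nut on the thread; it does not run down by itself.
- thread_top (a point): Point on the axis at the thread's top, 72.5 mm above the bench. Here lie three level lands, each 80 degrees long, with a 5.5 mm stop tooth at the clockwise end, then a 40 degree gap. The nut's 3 inner lugs rest on the lands; turned clockwise they jam on the teeth, turned counter-clockwise 5 to 75 degrees (not given, differs each time) they drop into the gaps and then are stopped.
- nut_arms (a point): Loose steel hand nut, 0.2 to 0.35 kg: three level round arms, 12 mm thick, 120 degrees apart, each with a 17 mm ball at its end, ball centres 60 mm from the axis (137 mm across all). This point is on the nut's axis at the height of the arms' middle; x along one arm, z up. Height above the bench: 113 mm at the start, 101 to 105 mm when dropped, 85 mm seated on the wheel.
- nut_foot (a point): Centre of the nut's flat underside, 44 mm below the arms' middle; the nut's hub is 50 mm in diameter and 50 mm high. From the drop to the wheel takes 165 to 220 degrees clockwise, then it stops hard. A fingertip against the side of an arm turns the nut with about 1 to 6 N; it sinks 11 mm per 120 degrees.
- wheel: Loose grey felt polishing wheel, a flat ring 112 mm across, 16 mm thick with a 38 mm hole, lying on the pedestal's flange round the spindle; origin at the centre of its underside, 25 mm above the bench; its top is 41 mm above the bench.
- crucible_cup: Bystander: loose cream-coloured cup, 47 mm across, 44 mm high, standing on the bench to the right of the spindle; origin at the centre of its underside. Obstacle above the bench: a fixed lamp shade, 100 mm across, is centred at world [0.41, 0.07], from 0.49 to 0.62 m high; its gooseneck slopes down from its top to [0.72, -0.3]. Pass above or beside it.
- wax_cone: Bystander: loose white cone, 45 mm across, 40 mm high, standing on the bench beside the spindle; origin at the centre of its underside. Another obstacle, right of the robot: a fixed, nearly upright hanging shaft, 35 mm thick, through world [0.37, -0.44] at 0.3 m height, [0.37, -0.49] at 0.6 m and [0.38, -0.5] at 0.9 m. Draw the arm in to swing past it.

How it is judged:
By the outcome, as a careful person would: the job done as asked, in the order asked, and still so for the second after the job is handed in, with the robot touching nothing.
It also fails if it takes over 72 s, if anything falls off the work surface, if the arm or the gripper's body presses on something with over 40 N, if the wrist force passes 120 N, or if a joint passes its speed limit or range.

## Working session

There is one attempt and no reset: what is moved stays moved. The work goes in short steps, Python scripts to look and compute and a tool call to move; the robot and the scene stay as the last step left them, time stands still between calls to the robot, and variables do not carry over. Pictures are saved under pics/ and viewed, at most 10 in all, crops included, and the job is handed in when it is done.

Besides the shell and the picture viewer there is one more tool, called after "Request:" in YAML: its name, and indented under it one key for each argument. jog_arm: Moves the arm, as the interface text tells. Its arguments: {"type":"object","properties":{"targets":{"type":"array","items":{"type":"array"}}},"required":["targets"]}

```bash
mkdir -p pics
python3 - <<'E'
from bench import status, vision, nets
import cv2, numpy as np
ims=[]
for c in ["side","top"]:
    p,d=vision.grab_frame(c); ims.append(p)
    for q in ["nut_arms","spindle_top","pedestal","crucible_cup","wax_cone"]:
        r=nets.place_of(c,q)
        print(c,q,[(np.round(a["xyz"],3).tolist(),round(a["confidence"],2)) for a in r[:2]])
im=np.hstack(ims); im=cv2.resize(im,(800,300))
cv2.imwrite("pics/a.png",im[:,:,::-1])
cv2.imwrite("pics/top.png",ims[1][:,:,::-1])
for c in ["side","top"]:
    k=vision.calibration(c); print(c,k["fx"],np.round(-np.array(k["R"]).T@k["t"],3),np.round(k["R"],2).tolist())
o=status.get_obs(); print({k:np.round(v,3).tolist() for k,v in o.items()})
E
```

```text
side nut_arms [([0.561, 0.404, 0.114], 0.83)]
side spindle_top []
side pedestal [([0.57, 0.403, -0.0], 0.57)]
side crucible_cup [([0.67, 0.224, -0.002], 0.38)]
side wax_cone [([0.441, 0.47, -0.003], 0.62)]
top nut_arms [([0.569, 0.405, 0.113], 0.84)]
top spindle_top []
top pedestal []
top crucible_cup [([0.672, 0.224, -0.002], 0.73)]
top wax_cone [([0.441, 0.474, 0.004], 0.67)]
side 412.4905305364273 [0.156 1.039 0.454] [[-0.85, -0.52, 0.03], [-0.23, 0.32, -0.92], [0.47, -0.79, -0.39]]
top 426.06342404313307 [0.503 0.348 0.96 ] [[0.03, -1.0, 0.01], [-1.0, -0.03, -0.07], [0.07, -0.0, -1.0]]
{'time': 0.6, 'qpos': [-1.285, 0.207, 1.542, -0.0, 1.394, -0.151], 'joint_velocities': [0.001, 0.0, 0.001, 0.0, 0.001, -0.001], 'effort': [-0.0, -37.064, -28.159, 0.07, 0.028, -0.0], 'ee_pos': [0.243, -0.521, 0.17], 'tool_rot': [0.0, 0.976, 0.217, -0.0], 'wrist_force': [-0.303, 0.321, 0.211], 'ft_torque': [0.032, -0.021, 0.024], 'finger_force': 0.0, 'gripper_width': 0.094}
```

View pics/a.png

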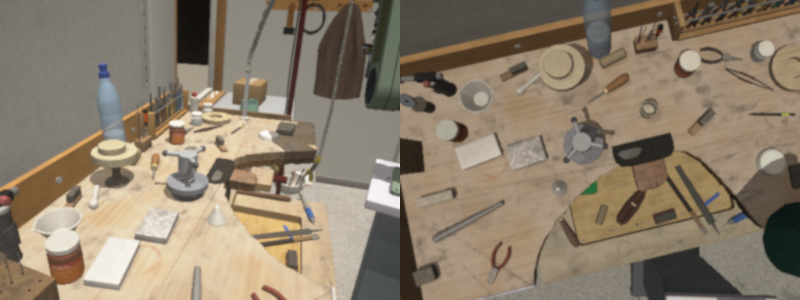

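View pics/top.png

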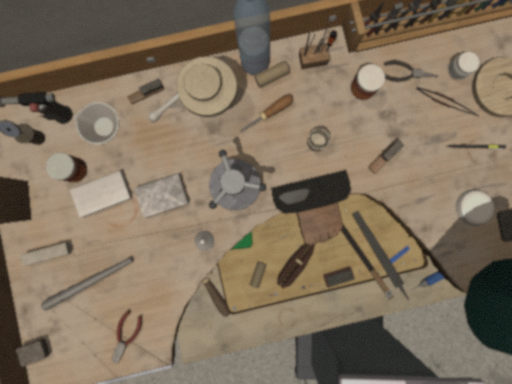

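Pictures: the nut is at about (233,181) in the top view with its three arms visible. The cone is at (204,240), the cup at (318,138), and the lamp shade's dark edge at lower right, about (495,310). I'll work out the arm angles, the axis and the heights on the way there.

```bash
cat > h.py <<'E'
from bench import status, vision, nets
import numpy as np, cv2
def cloud(c):
    p,d=vision.grab_frame(c); k=vision.calibration(c)
    v,u=np.mgrid[:384,:512]
    X=np.stack([(u-k["cx"])/k["fx"]*d,(v-k["cy"])/k["fy"]*d,d],-1)
    W=(X-np.array(k["t"]))@np.array(k["R"]); W[d==0]=np.nan
    return p,W
def pose():
    o=status.get_obs(); w,x,y,z=o["tool_rot"]
    return o,np.array(o["ee_pos"]),np.degrees(np.arctan2(2*(x*y+w*z),1-2*(y*y+z*z)))
def rows(wps,p=None,yaw=None):
    """wps: (x,y,z,yaw deg) world -> [x,y,z]cm, spin for rows from the current pose"""
    if p is None: _,p,yaw=pose()
    a=np.radians(yaw); R=np.array([[np.cos(a),np.sin(a),0],[np.sin(a),-np.cos(a),0],[0,0,-1]])
    for w in wps: print(np.round(R.T@(np.array(w[:3])-p)*100,2).tolist(), round(-(w[3]-yaw),1))
def nut(c="top",ctr=None,zlo=.07):
    p,W=cloud(c); c0=np.array([.567,.404]) if ctr is None else np.array(ctr)
    m=(np.hypot(W[...,0]-c0[0],W[...,1]-c0[1])<.078)&(W[...,2]>zlo)&(W[...,2]<.14)
    P=W[m]; 
    f=lambda q: -np.sum(np.exp(-((np.hypot(*(B:=P[:,:2]-q[:2]).T)*np.sin((np.arctan2(B[:,1],B[:,0])-q[2]-np.pi/3)*1.5)*0+
        np.min([np.hypot(*(P[:,:2]-q[:2]-.06*np.array([np.cos(q[2]+k*2.0944),np.sin(q[2]+k*2.0944)])).T) for k in range(3)],0))/.006)**2))
    from scipy.optimize import minimize
    best=min((minimize(f,[*c0,a],method="Nelder-Mead",options=dict(initial_simplex=[[*c0,a],[c0[0]+.006,c0[1],a],[c0[0],c0[1]+.006,a],[*c0,a+.2]])) for a in np.arange(0,2.09,.2)),key=lambda r:r.fun)
    q=best.x; r=np.hypot(*(P[:,:2]-q[:2]).T)
    print("axis",np.round(q[:2],4),"arm deg",round(np.degrees(q[2])%120,1),"fit",round(best.fun,1),"npts",len(P),"arm top z",np.round(np.percentile(P[(r>.033)&(r<.05),2],[50,80]),4),"ball top",np.round(np.percentile(P[(r>.052)&(r<.068),2],90),4))
    return q,p,W
E
python3 - <<'E'
from h import *
q,p,W=nut("top")
nut("side")
hot=W[...,2]
for x in np.arange(.2,.85,.05):
    print(round(x,2),[int(1000*np.nanmax(np.append(hot[(abs(W[...,0]-x)<.025)&(abs(W[...,1]-y)<.025)],-.001))) for y in np.arange(.6,-.25,-.05)])
crop=p[130:235,180:290]; cv2.imwrite("pics/nut.png",cv2.resize(crop,None,fx=5,fy=5)[:,:,::-1])
k=vision.calibration("top")
E
```

```text
axis [0.5662 0.4029] arm deg 21.4 fit -75.6 npts 928 arm top z [0.1177 0.1194] ball top 0.1212
axis [0.5849 0.375 ] arm deg 117.6 fit -116.2 npts 937 arm top z [0.1179 0.1187] ball top 0.118
0.2 [11, 4, -1, -1, -1, -1, -1, -1, -1, -1, -1, -1, -1, -1, -1, -1, -1]
0.25 [13, 6, 3, -1, -1, -1, -1, -1, -1, -1, -1, -1, -1, -1, -1, -1, -1]
0.3 [4, 5, 4, -1, -1, -1, -1, -1, -1, -1, -1, -1, -1, -1, -1, -1, -1]
0.35 [5, 4, 5, 3, -1, -1, -1, -1, -1, -1, 533, -1, -1, -1, 3, -1, -1]
0.4 [6, 3, 6, 14, 2, -1, -1, -1, -1, -1, 552, -1, -1, 4, 5, 4, 4]
0.45 [5, 5, 30, 42, 4, 3, -1, 0, 0, -1, 551, 496, 6, 4, 5, 4, 14]
0.5 [23, 22, 20, 123, 45, 42, 6, 6, 4, -1, -1, 1, 5, 6, 21, 21, 14]
0.55 [22, 22, 21, 122, 123, 123, 7, 8, 6, 5, 3, 4, 4, 4, 20, 21, 12]
0.6 [5, 22, 5, 123, 121, 46, 4, 5, 5, 5, 15, 12, 6, 5, 4, 5, 4]
0.65 [4, 4, 5, 119, 119, 4, 4, 47, 44, 5, 33, 38, 4, 6, 11, 12, 13]
0.7 [27, 15, 102, 102, 100, 22, 5, 46, 46, 4, 5, 27, 5, 4, 9, 11, 7]
0.75 [37, 101, 123, 122, 104, 26, 30, 5, 5, 76, 80, 4, 5, 12, 12, 25, 26]
0.8 [37, 35, 122, 124, 104, 69, 35, 4, 3, 83, 82, 13, 10, 11, 37, 26, 24]
```

View pics/nut.png

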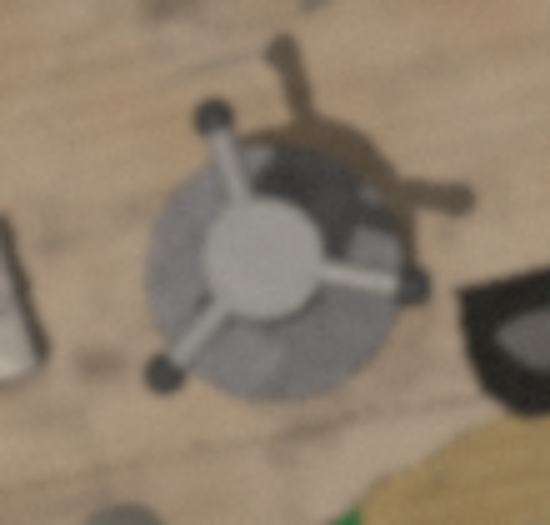

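The axis is near (0.5665, 0.404), confirmed by both the fit and the nets. One arm points at about 21°, which matches the picture (balls at crop (213,117), (412,287), (163,372)). Arm top height is 119 mm, as it should be. I'll draw the arm in first.

Request:
jog_arm:
  targets:
    - [-0.5,[0,-6,0],0]
    - [-0.5,[0,-12,0],0]
    - [-0.5,[0,-18,0],-10]
    - [-0.5,[0,-22,0],-20]
    - [-0.5,[0,-22,0],-30]

```text
time: 1.32
ee_pos: [0.1495, -0.3194, 0.1699]
tool_rot: [0.0, 0.886, 0.464, -0.0]
wrist_force: [0.2, -1.0, -0.3]
gripper_width: 0.0709
finger_force: 0.0
```

Run:
```python
from h import *
o,p,y=pose(); print(p,y,np.round(o["qpos"],3),o["time"],o["gripper_width"])
im,_=vision.grab_frame("wrist"); cv2.imwrite("pics/w1.png",im[:,:,::-1])
print(np.round(vision.calibration("wrist")["mount"],3))
from scipy.optimize import least_squares
```

```text
[ 0.14945504 -0.31940207  0.16989903] 55.329458801962275 [-1.38  -0.307  2.031 -0.     1.417 -0.775] 1.325 0.07087913451236454
[[ 0.    -0.971 -0.238  0.069]
 [ 1.     0.     0.     0.   ]
 [-0.    -0.238  0.971 -0.214]
 [ 0.     0.     0.     1.   ]]
```

View pics/w1.png

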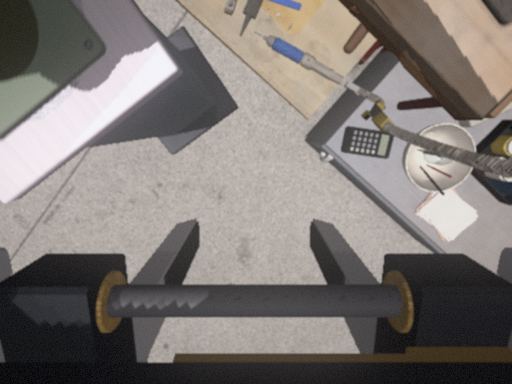

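The wrist view shows the fingers at (175,250) and (335,250) over the floor cutout, with nothing near them. I'll rise above the lamp shade at small radius, swing over, then go out to the nut.

Run:
```python
from h import *
o,p,y=pose()
w=[];yaw=y
def add(r,a,z):
    global yaw
    yaw=min(yaw+10,200); w.append((r*np.cos(np.radians(a)),r*np.sin(np.radians(a)),z,yaw))
for i in range(1,9): add(.345-.0025*i,-65+3*i,.17+.06125*i)
for i in range(1,9): add(.325,-41+8.5*i,.66)
add(.33,35.2,.66)
P=w[-1][:3]; T=(.5665,.404,.26)
for i in range(1,12):
    s=i/11; q=[P[k]+s*(T[k]-P[k]) for k in range(3)]; yaw=min(yaw+10,200); w.append((*q,yaw))
for i in range(0,len(w),5):
    print("call",i//5,np.round(w[min(i+4,len(w)-1)],3)); rows(w[i:i+5],p,y); p=np.array(w[min(i+4,len(w)-1)][:3]); y=w[min(i+4,len(w)-1)][3]
```

```text
call 0 [  0.214  -0.255   0.476 105.535]
[2.13, -0.13, -6.09] -10.0
[3.85, 0.43, -12.21] -20.0
[5.58, 0.89, -18.34] -30.0
[7.32, 1.26, -24.46] -40.0
[9.06, 1.53, -30.59] -50.0
call 1 [ 2.97000e-01 -1.32000e-01  6.60000e-01  1.55535e+02]
[0.98, 1.45, -6.12] -10.0
[2.04, 2.83, -12.25] -20.0
[3.15, 4.15, -18.37] -30.0
[6.1, 7.96, -18.37] -40.0
[9.58, 11.3, -18.37] -50.0
call 2 [3.08e-01 1.03e-01 6.60e-01 2.00e+02]
[0.4, 4.8, 0.0] -10.0
[1.5, 9.49, 0.0] -20.0
[3.28, 13.97, 0.0] -30.0
[5.7, 18.13, 0.0] -40.0
[8.72, 21.89, 0.0] -44.5
call 3 [  0.351   0.249   0.551 200.   ]
[0.23, 4.81, 0.0] 0
[0.64, 9.5, 0.0] 0
[-2.56, 10.41, 3.64] 0
[-5.76, 11.31, 7.27] 0
[-8.96, 12.21, 10.91] 0
call 4 [  0.486   0.346   0.369 200.   ]
[-3.2, 0.9, 3.64] 0
[-6.4, 1.81, 7.27] 0
[-9.6, 2.71, 10.91] 0
[-12.8, 3.61, 14.55] 0
[-16.0, 4.52, 18.18] 0
call 5 [  0.566   0.404   0.26  200.   ]
[-3.2, 0.9, 3.64] 0
[-6.4, 1.81, 7.27] 0
[-9.6, 2.71, 10.91] 0
```

Request:
jog_arm:
  targets:
    - [-0.5,[2.1,-0.1,-6.1],-10]
    - [-0.5,[3.9,0.4,-12.2],-20]
    - [-0.5,[5.6,0.9,-18.3],-30]
    - [-0.5,[7.3,1.3,-24.5],-40]
    - [-0.5,[9.1,1.5,-30.6],-50]

```text
time: 2.0
ee_pos: [0.2137, -0.2569, 0.4713]
tool_rot: [0.0, 0.607, 0.794, -0.0]
wrist_force: [-0.1, -1.4, -0.4]
gripper_width: 0.0706
finger_force: 0.0
```

Request:
jog_arm:
  targets:
    - [-0.5,[0,0,-6.1],-10]
    - [-0.5,[0,0,-12.2],-20]
    - [-0.5,[0,0,-18.4],-30]
    - [-0.5,[0,0,-18.4],-40]
    - [-0.5,[0,0,-18.4],-50]

```text
time: 2.62
ee_pos: [0.2136, -0.258, 0.6543]
tool_rot: [0.001, 0.215, 0.977, -0.001]
wrist_force: [-1.3, -0.6, -0.2]
gripper_width: 0.0706
finger_force: 0.0
```

Run:
```python
from h import *
o,p,y=pose(); print(p,y,np.round(o["qpos"],3),o["time"],o["gripper_width"],o["wrist_force"])
w=[]
a0=np.degrees(np.arctan2(p[1],p[0]));
A=np.linspace(a0,35,11)[1:]
for i,a in enumerate(A): w.append((.33*np.cos(np.radians(a)),.33*np.sin(np.radians(a)),.66,min(200,y+9*(i+1))))
for i in (0,5):
    rows(w[i:i+5],p,y); p=np.array(w[i+4][:3]); y=w[i+4][3]; print(p,y)
```

```text
[ 0.21361372 -0.25797864  0.65425773] 155.21867224472334 [-1.14  -0.191  0.94   0.     2.39  -2.278] 2.625 0.0706205213893742 [-1.25257466 -0.56652616 -0.21236784]
[-1.34, 4.79, -0.57] -9.0
[-2.43, 9.58, -0.57] -18.0
[-2.79, 14.48, -0.57] -27.0
[-2.43, 19.38, -0.57] -36.0
[-1.33, 24.17, -0.57] -44.8
[ 0.32703438 -0.044142    0.66      ] 200
[-1.95, 4.51, 0.0] 0
[-3.21, 9.26, 0.0] 0
[-3.76, 14.14, 0.0] 0
[-3.57, 19.05, 0.0] 0
[-2.65, 23.87, 0.0] 0
[0.27032017 0.18928022 0.66      ] 200
```

Request:
jog_arm:
  targets:
    - [-0.5,[-1.3,4.8,-0.6],-9]
    - [-0.5,[-2.4,9.6,-0.6],-18]
    - [-0.5,[-2.8,14.5,-0.6],-27]
    - [-0.5,[-2.4,19.4,-0.6],-36]
    - [-0.5,[-1.3,24.2,-0.6],-44.8]

```text
time: 3.25
ee_pos: [0.3281, -0.042, 0.6588]
tool_rot: [-0.0, -0.173, 0.985, 0.0]
wrist_force: [0.3, -0.8, -0.3]
gripper_width: 0.0703
finger_force: 0.0
```

Request:
jog_arm:
  targets:
    - [-0.5,[-1.9,4.5,0],0]
    - [-0.5,[-3.2,9.3,0],0]
    - [-0.5,[-3.8,14.1,0],0]
    - [-0.5,[-3.6,19,0],0]
    - [-0.5,[-2.6,23.9,0],0]

```text
time: 3.88
ee_pos: [0.2704, 0.1919, 0.6587]
tool_rot: [-0.0, -0.171, 0.985, -0.0]
wrist_force: [0.7, 0.8, -0.1]
gripper_width: 0.0705
finger_force: 0.0
```

Run:
```python
from h import *
o,p,y=pose(); print(p,y,np.round(o["qpos"],3),o["time"],o["wrist_force"])
w=[]; T=np.array([.5665,.404,.25])
for i in range(1,11): w.append((*(p+(T-p)*i/10),200))
rows(w[:5]); rows(w[5:],np.array(w[4][:3]),200)
```

```text
[0.27042493 0.19193514 0.65870053] -160.3173178359293 [ 0.354 -0.189  0.927  0.     2.404 -1.56 ] 3.875 [ 0.73266312  0.83419749 -0.10071808]
[-3.5, 1.0, 4.09] -360.3
[-7.0, 2.0, 8.17] -360.3
[-10.51, 3.0, 12.26] -360.3
[-14.01, 4.0, 16.35] -360.3
[-17.51, 5.0, 20.44] -360.3
[-3.51, 0.98, 4.09] 0
[-7.02, 1.96, 8.17] 0
[-10.52, 2.94, 12.26] 0
[-14.03, 3.92, 16.35] 0
[-17.54, 4.9, 20.44] 0
```

Request:
jog_arm:
  targets:
    - [-0.5,[-3.5,1,4.1],0]
    - [-0.5,[-7,2,8.2],0]
    - [-0.5,[-10.5,3,12.3],0]
    - [-0.5,[-14,4,16.4],0]
    - [-0.5,[-17.5,5,20.4],-1]

```text
time: 4.5
ee_pos: [0.4193, 0.2976, 0.4536]
tool_rot: [0.0, -0.18, 0.984, 0.0]
wrist_force: [-0.0, 0.5, 0.0]
gripper_width: 0.0706
finger_force: 0.0
```

Request:
jog_arm:
  targets:
    - [-0.5,[-3.5,1,4.1],0]
    - [-0.5,[-7,2,8.2],0]
    - [-0.5,[-10.5,3,12.3],0]
    - [-0.5,[-14,3.9,16.4],0]
    - [-0.5,[-17.5,4.9,20.4],0]

```text
time: 5.12
ee_pos: [0.5655, 0.4055, 0.2492]
tool_rot: [-0.0, -0.18, 0.984, -0.0]
wrist_force: [0.1, -0.3, 0.4]
gripper_width: 0.0705
finger_force: 0.0
```

Run:
```python
from h import *
im,_=vision.grab_frame("top")
for c in ["top","wrist","side"]:
    vision.grab_frame(c)
    for q in ["nut_arms","spindle_top"]:
        print(c,q,[(np.round(a["xyz"],4).tolist(),round(a["confidence"],2)) for a in nets.place_of(c,q)[:2]])
o,p,y=pose(); y%=360; print(p,y,np.round(o["qpos"],3),o["time"],o["wrist_force"])
im,d=vision.grab_frame("wrist"); cv2.imwrite("pics/w2.png",im[:,:,::-1])
k=vision.calibration("wrist"); v,u=np.mgrid[:384,:512]
X=np.stack([(u-k["cx"])/k["fx"]*d,(v-k["cy"])/k["fy"]*d,d],-1); M=np.array(k["mount"])
X=X@M[:3,:3].T+M[:3,3]
a=np.radians(y); R=np.array([[np.cos(a),np.sin(a),0],[np.sin(a),-np.cos(a),0],[0,0,-1]])
W=X@R.T+p; W[d==0]=np.nan
import h; h.cloud=lambda c:(im,W)
h.nut("wrist")
m=(W[...,2]>.108)&(W[...,2]<.118)&(np.hypot(W[...,0]-.5665,W[...,1]-.404)<.03); print("hub/spindle top pts",m.sum(),np.nanmean(W[m],0))
rows([(.5665,.404,.13,201),(.5665,.404,.074,201)],p,y)
```

```text
top nut_arms [([0.5695, 0.4027, 0.1142], 0.56)]
top spindle_top []
wrist nut_arms [([0.5657, 0.4009, 0.1117], 0.64), ([0.5695, 0.4039, 0.0235], 0.64)]
wrist spindle_top []
side nut_arms [([0.5604, 0.4035, 0.1114], 0.65), ([0.4445, 0.4706, -0.0016], 0.48)]
side spindle_top []
[0.56484819 0.40493311 0.25436776] 200.81060800365645 [ 0.498  0.416  1.101  0.     1.619 -1.436] 5.625 [-0.09058737 -0.2972169  -0.31643507]
axis [0.5647 0.4033] arm deg 21.3 fit -207.4 npts 2551 arm top z [0.1176 0.1186] ball top 0.1208
hub/spindle top pts 676 [0.56585009 0.40346546 0.1170972 ]
[-0.12, -0.15, 12.44] -0.2
[-0.12, -0.15, 18.04] -0.2
```

View pics/w2.png

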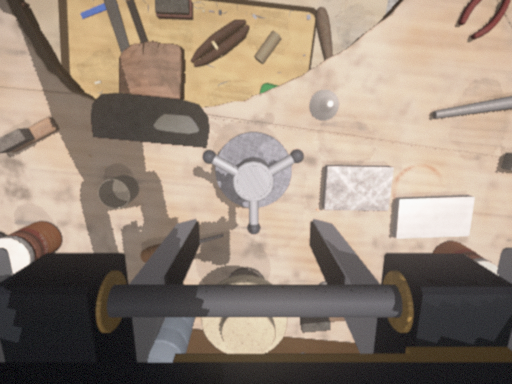

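The wrist view shows the nut at (253,180) with its arms at (225,165), (285,165) and (253,215). That agrees with arm angle 21° and an axis at about (0.5655, 0.4035). The fingers will drop between the arms.

Request:
jog_arm:
  targets:
    - [-0.5,[0,-0.15,5],0]
    - [-0.5,[0,-0.15,10],0]
    - [-0.5,[0,-0.15,12.5],0]
    - [-0.5,[0,-0.15,14.5],0]
    - [-0.5,[0,-0.15,14.5],0]

```text
time: 6.3
ee_pos: [0.564, 0.4028, 0.105]
tool_rot: [-0.001, -0.181, 0.984, -0.0]
wrist_force: [-0.4, 0.2, -0.6]
gripper_width: 0.0707
finger_force: 0.0
```

Request:
jog_arm:
  targets:
    - [-0.5,[0,0,1.7],0]
    - [-0.5,[0,0,3.3],0]
    - [-0.5,[0,0,3.3],0]

```text
time: 6.68
ee_pos: [0.5635, 0.4025, 0.0708]
tool_rot: [-0.002, -0.181, 0.984, -0.001]
wrist_force: [0.5, -0.6, -0.3]
gripper_width: 0.0705
finger_force: 0.0
```

Request:
jog_arm:
  targets:
    - [-0.5,[0,0,0],-4]
    - [-0.5,[0,0,0],-8]
    - [-0.5,[0,0,0],-12]
    - [-0.5,[0,0,0],-15]
    - [-0.5,[0,0,0],-18]

```text
time: 7.3
ee_pos: [0.5659, 0.4038, 0.0739]
tool_rot: [0.001, -0.333, 0.943, 0.0]
wrist_force: [1.4, 1.0, 0.4]
gripper_width: 0.0707
finger_force: 0.4
```

Run:
```python
from h import *
o,p,y=pose(); print(p,y%360,np.round(o["qpos"],3),o["time"],o["wrist_force"],o["ft_torque"])
nut("top")
```

```text
[0.56588321 0.40377354 0.07386809] 218.9227500940265 [ 0.495  0.535  1.304 -0.     1.3   -1.755] 7.3 [1.37716894 1.00056418 0.39879756] [ 0.15097905 -0.26505733 -0.02804286]
axis [0.56   0.4089] arm deg 36.6 fit -25.4 npts 99 arm top z [0.1173 0.1185] ball top 0.1205
```

Contact at about 1.7 N, and the nut is turning. I'll go on counter-clockwise in small steps.

Request:
jog_arm:
  targets:
    - [-0.5,[0,0,0],-3]
    - [-0.5,[0,0,0],-6]
    - [-0.5,[0,0,0],-9]
    - [-0.5,[0,0,0],-12]
    - [-0.5,[0,0,0],-15]

```text
time: 7.98
ee_pos: [0.5669, 0.4045, 0.0744]
tool_rot: [0.003, -0.453, 0.892, 0.0]
wrist_force: [2.2, 1.6, 0.4]
gripper_width: 0.0706
finger_force: 1.5
```

```bash
cat >> h.py <<'E'
def st(pic=None):
    o,p,y=pose(); print(np.round(p,4),"yaw",round(y%360,1),"q6",round(o["qpos"][5],3),"t",o["time"],"F",np.round(o["wrist_force"],1),"T",np.round(o["ft_torque"],2))
    for c in ("side","top"):
        im,W=cloud(c); r=np.hypot(W[...,0]-.5655,W[...,1]-.4035)
        P=W[(W[...,2]>.07)&(W[...,2]<.14)&(r<.07)]; rr=np.hypot(P[:,0]-.5655,P[:,1]-.4035)
        print(c,"hub ring z",np.round(np.percentile(P[(rr>.013)&(rr<.024),2],[50,90]) if ((rr>.013)&(rr<.024)).sum()>5 else -1,4),
          [(np.round(a["xyz"],3).tolist(),round(a["confidence"],2)) for a in nets.place_of(c,"nut_arms")[:1]])
        if pic==c: cv2.imwrite(f"pics/{c}{o['time']:.0f}.png",cv2.resize(im[130:260,180:300] if c=="top" else im[160:280,180:300],None,fx=4,fy=4)[:,:,::-1])
E
python3 -c "
from h import *
st('side')"; ls pics
```

```text
[0.5669 0.4045 0.0744] yaw 233.9 q6 -2.015 t 7.975 F [2.2 1.6 0.4] T [ 0.56 -0.61 -0.12]
side hub ring z [0.0955 0.1186] [([0.558, 0.399, 0.111], 0.63)]
top hub ring z -1 []
a.png
nut.png
side8.png
top.png
w1.png
w2.png
```

Request:
jog_arm:
  targets:
    - [-0.5,[0,0,0],-3]
    - [-0.5,[0,0,0],-6]
    - [-0.5,[0,0,0],-9]
    - [-0.5,[0,0,0],-12]
    - [-0.5,[0,0,0],-15]

```text
time: 8.8
ee_pos: [0.5679, 0.4065, 0.0755]
tool_rot: [0.005, -0.565, 0.825, 0.001]
wrist_force: [5.5, 6.0, 2.7]
gripper_width: 0.0705
finger_force: 3.6
```

```bash
python3 -c "
from h import *
st('side')"
```

```text
[0.5679 0.4065 0.0755] yaw 248.8 q6 -2.277 t 8.8 F [5.5 6.  2.7] T [ 1.37 -1.   -0.25]
side hub ring z [0.1011 0.1188] [([0.567, 0.399, 0.112], 0.93)]
top hub ring z -1 [([0.567, 0.402, 0.116], 0.37)]
```

View pics/side9.png

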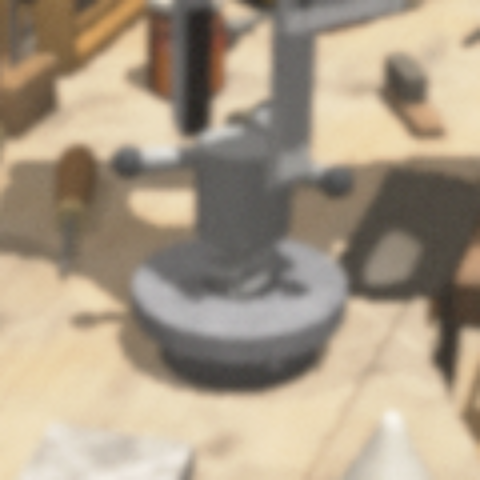

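Request:
jog_arm:
  targets:
    - [-0.5,[0,0,0],-2]
    - [-0.5,[0,0,0],-4]
    - [-0.5,[0,0,0],-6]
    - [-0.5,[0,0,0],-8]

```text
time: 9.5
ee_pos: [0.5682, 0.4082, 0.0763]
tool_rot: [0.006, -0.621, 0.784, 0.001]
wrist_force: [4.3, 9.5, 2.0]
gripper_width: 0.0704
finger_force: 4.9
```

```bash
python3 -c "
from h import *
st('side')"
```

```text
[0.5682 0.4082 0.0763] yaw 256.8 q6 -2.416 t 9.5 F [4.3 9.5 2. ] T [ 2.   -0.92 -0.33]
side hub ring z [0.1021 0.1192] [([0.564, 0.396, 0.11], 0.61)]
top hub ring z -1 [([0.569, 0.399, 0.116], 0.47)]
```

```bash
cat >> h.py <<'E'
def ang(c="side",zlo=.075):
    im,W=cloud(c); D=W[...,:2]-[.5655,.4035]; r=np.hypot(D[...,0],D[...,1])
    m=(r>.045)&(r<.072)&(W[...,2]>zlo)&(W[...,2]<.13)
    a=np.degrees(np.arctan2(D[m][:,1],D[m][:,0]))%360; z=W[m][:,2]
    h,e=np.histogram(a,np.arange(0,361,8)); print(c,[(int(e[i]),int(h[i]),round(float(np.median(z[(a>=e[i])&(a<e[i+1])])),3)) for i in range(45) if h[i]>8])
E
python3 -c "
from h import *
ang(); ang('top')"
```

```text
side [(0, 9, 0.121), (48, 42, 0.12), (56, 46, 0.117), (144, 13, 0.125), (152, 9, 0.127), (160, 9, 0.125), (168, 53, 0.118), (176, 18, 0.122), (288, 10, 0.111), (296, 16, 0.114)]
top []
```

View pics/side10.png

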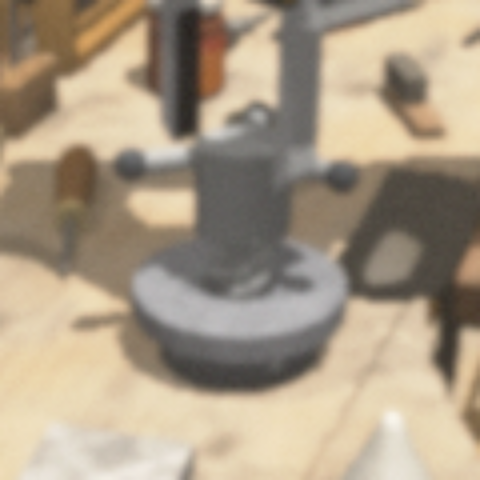

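The nut stopped turning at about 35° without dropping, though the finger keeps pressing. Side friction may be holding it up, so I'll back off a little and look again.

Request:
jog_arm:
  targets:
    - [-0.5,[0,0,0],4]
    - [-0.5,[0,0,0],8]
    - [-0.5,[0,0,0],12]
    - [-0.5,[0,0,0],12]

```text
time: 10.3
ee_pos: [0.5639, 0.4027, 0.0726]
tool_rot: [-0.001, -0.536, 0.844, 0.0]
wrist_force: [-0.7, -0.1, 0.3]
gripper_width: 0.0703
finger_force: 0.0
```

```bash
python3 -c "
from h import *
st(); ang()"
```

```text
[0.5639 0.4027 0.0726] yaw 244.8 q6 -2.207 t 10.3 F [-0.7 -0.1  0.3] T [ 0.16 -0.09 -0.02]
side hub ring z [0.1042 0.1192] [([0.563, 0.399, 0.11], 0.58)]
top hub ring z -1 []
side [(48, 49, 0.119), (56, 41, 0.116), (136, 16, 0.124), (144, 21, 0.123), (152, 17, 0.124), (168, 56, 0.119), (176, 15, 0.122), (288, 11, 0.112), (296, 18, 0.114)]
```

It still sits on the lands at 55°. I'll lift out, step the tool back 64° and open fully, so the finger pushes near the ball with more leverage.

Request:
jog_arm:
  targets:
    - [-0.5,[0,0,-4],2]
    - [-0.5,[0,0,-8],2]
    - [-1,[0,0,-9],12]
    - [-1,[0,0,-9],22]
    - [-1,[0,0,-9],32]

```text
time: 11.18
ee_pos: [0.565, 0.4033, 0.1635]
tool_rot: [0.0, -0.28, 0.96, 0.0]
wrist_force: [0.5, 0.1, 1.1]
gripper_width: 0.0934
finger_force: 0.0
```

Request:
jog_arm:
  targets:
    - [-1,[0,0,0],10]
    - [-1,[0,0,0],20]
    - [-1,[0,0,0],30]
    - [-1,[0,0,0],32]
    - [-1,[0,0,0],32]

```text
time: 11.8
ee_pos: [0.5649, 0.4032, 0.1631]
tool_rot: [-0.0, -0.008, 1.0, -0.0]
wrist_force: [-0.7, -0.1, 0.4]
gripper_width: 0.094
finger_force: 0.0
```

```bash
cat >> h.py <<'E'
def wrist(pic=None):
    import h
    o,p,y=pose(); y%=360
    im,d=vision.grab_frame("wrist"); k=vision.calibration("wrist"); v,u=np.mgrid[:384,:512]
    X=np.stack([(u-k["cx"])/k["fx"]*d,(v-k["cy"])/k["fy"]*d,d],-1); M=np.array(k["mount"])
    w,a,b,c=o["tool_rot"]; from scipy.spatial.transform import Rotation as Ro
    W=(X@M[:3,:3].T+M[:3,3])@Ro.from_quat([a,b,c,w]).as_matrix().T+p; W[d==0]=np.nan
    old=h.cloud; h.cloud=lambda c:(im,W); q=h.nut("wrist",[.5655,.4035]); h.cloud=old
    if pic: cv2.imwrite(pic,im[:,:,::-1])
    return q[0],p,y
E
python3 -c "
from h import *
q,p,y=wrist(); nut('top',[.5655,.4035])
rows([(.5655,.4035,.09,y)],p,y); st(); ang()"
```

```text
axis [0.567  0.3996] arm deg 56.1 fit -364.9 npts 4458 arm top z [0.1188 0.1205] ball top 0.1235
axis [0.5712 0.4089] arm deg 66.6 fit -26.7 npts 145 arm top z [0.1202 0.1216] ball top 0.1257
[-0.06, 0.02, 7.31] -0.0
[0.5649 0.4033 0.163 ] yaw 180.9 q6 -1.091 t 11.9 F [0.7 0.  0.4] T [ 0.09 -0.09  0.01]
side hub ring z [0.1055 0.1195] [([0.565, 0.396, 0.112], 0.84)]
top hub ring z [0.1193 0.1215] []
side [(48, 40, 0.12), (56, 48, 0.117), (168, 54, 0.119), (176, 14, 0.121), (288, 13, 0.111), (296, 17, 0.115)]
```

Request:
jog_arm:
  targets:
    - [-1,[-0.1,-0.1,4],0]
    - [-1,[-0.1,-0.1,6],0]
    - [-1,[-0.1,-0.1,7.8],0]
    - [-1,[-0.1,-0.1,7.8],0]

```text
time: 12.65
ee_pos: [0.5647, 0.4016, 0.083]
tool_rot: [-0.002, -0.007, 1.0, -0.001]
wrist_force: [-0.3, 0.0, 0.2]
gripper_width: 0.0937
finger_force: 0.0
```

Request:
jog_arm:
  targets:
    - [-1,[0,0,0],-3]
    - [-1,[0,0,0],-6]
    - [-1,[0,0,0],-9]
    - [-1,[0,0,0],-12]
    - [-1,[0,0,0],-14]

```text
time: 13.28
ee_pos: [0.5669, 0.4029, 0.0867]
tool_rot: [0.001, -0.13, 0.992, 0.0]
wrist_force: [-0.1, -0.6, -0.5]
gripper_width: 0.0939
finger_force: 0.0
```

```bash
python3 -c "
from h import *
st(); ang()"
```

```text
[0.5669 0.4029 0.0867] yaw 194.9 q6 -1.337 t 13.275 F [-0.1 -0.6 -0.5] T [ 0.01 -0.19 -0.04]
side hub ring z [0.102  0.1189] [([0.563, 0.397, 0.116], 0.76)]
top hub ring z -1 []
side [(48, 42, 0.119), (56, 47, 0.116), (104, 9, 0.125), (168, 57, 0.118), (176, 11, 0.122), (272, 9, 0.125), (280, 11, 0.124), (288, 23, 0.116), (296, 17, 0.115)]
```

Request:
jog_arm:
  targets:
    - [-1,[0,0,0],-2]
    - [-1,[0,0,0],-4]
    - [-1,[0,0,0],-6]
    - [-1,[0,0,0],-8]
    - [-1,[0,0,0],-10]

```text
time: 14.15
ee_pos: [0.5659, 0.4023, 0.0851]
tool_rot: [0.0, -0.216, 0.976, 0.0]
wrist_force: [0.2, -1.0, 0.5]
gripper_width: 0.0937
finger_force: 0.0
```

```bash
python3 -c "
from h import *
st('side'); ang()"
```

```text
[0.5659 0.4023 0.0851] yaw 205.0 q6 -1.513 t 14.15 F [ 0.2 -1.   0.5] T [ 0.11 -0.1   0.01]
side hub ring z [0.0982 0.1187] [([0.565, 0.399, 0.112], 0.78)]
top hub ring z -1 []
side [(48, 46, 0.119), (56, 42, 0.116), (104, 11, 0.125), (112, 9, 0.126), (168, 52, 0.118), (176, 17, 0.122), (288, 25, 0.12), (296, 21, 0.122)]
```

View pics/side14.png

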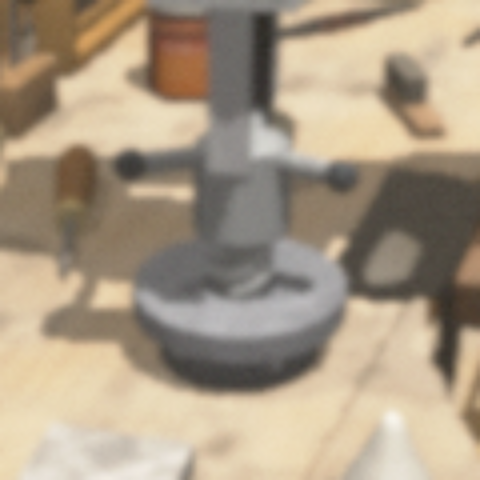

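```bash
python3 -c "
from h import *
wrist('pics/w3.png')"
```

```text
axis [0.5689 0.3951] arm deg 52.9 fit -352.7 npts 8228 arm top z [0.12  0.127] ball top 0.1356
```

View pics/w3.png

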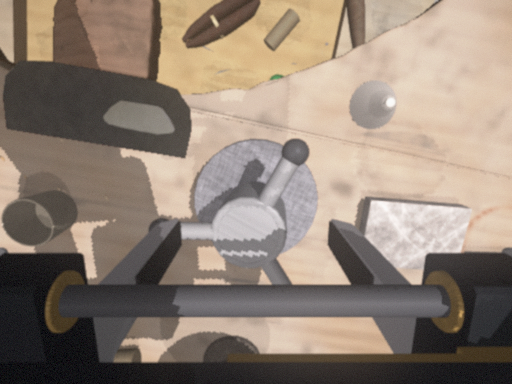

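Run:
```python
from bench import status, vision
import numpy as np, cv2
o=status.get_obs(); im,d=vision.grab_frame("wrist"); k=vision.calibration("wrist"); M=np.array(k["mount"])
print(k["fx"],k["fy"],k["cx"],k["cy"],o["ee_pos"])
for n,u,v in [("ballL",160,226),("ballL2",154,224),("armL",195,231),("armL2",185,231),("hub",248,220),("hub2",232,225),("hub3",265,225),("armU",278,188),("ballU",295,150),("finL",165,250),("tipL",176,226),("tipR",335,230),("armD",278,272)]:
    w=d[v-1:v+2,u-1:u+2]; z=np.median(w[w>0]); X=np.array([(u-k["cx"])/k["fx"]*z,(v-k["cy"])/k["fy"]*z,z]); T=M[:3,:3]@X+M[:3,3]
    print(n,"tool mm",np.round(T*1000,1),"rgb",im[v,u])
```

```text
297.8007280644833 297.8007280644833 254.20371486108166 194.92396207945578 [0.5659263  0.40231767 0.08509436]
ballL tool mm [  9.3 -55.4 -49.5] rgb [109 107 108]
ballL2 tool mm [  2.9 -66.5 -27.9] rgb [69 66 66]
armL tool mm [ -1.  -39.1 -30.7] rgb [207 201 204]
armL2 tool mm [ -1.4 -45.9 -29.6] rgb [206 201 203]
hub tool mm [  7.5  -4.3 -33.2] rgb [204 198 200]
hub2 tool mm [  3.8 -14.7 -32.5] rgb [203 199 204]
hub3 tool mm [  4.4   6.5 -34.2] rgb [205 200 202]
armU tool mm [ 28.9  14.3 -35.3] rgb [197 191 196]
ballU tool mm [ 52.5  23.4 -39.6] rgb [121 120 120]
finL tool mm [  3.1 -47.2 -69.5] rgb [50 45 43]
tipL tool mm [  7.4 -47.5 -44.3] rgb [62 56 53]
tipR tool mm [  7.   46.9 -50.1] rgb [68 60 57]
armD tool mm [-28.6  15.5 -34.2] rgb [117 113 112]
```

Run:
```python
import cv2
im=cv2.imread("pics/w3.png")[130:300,90:360]; cv2.imwrite("pics/w3c.png",cv2.resize(im,None,fx=2.9,fy=2.9,interpolation=cv2.INTER_CUBIC))
```

```text
(no output)
```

View pics/w3c.png

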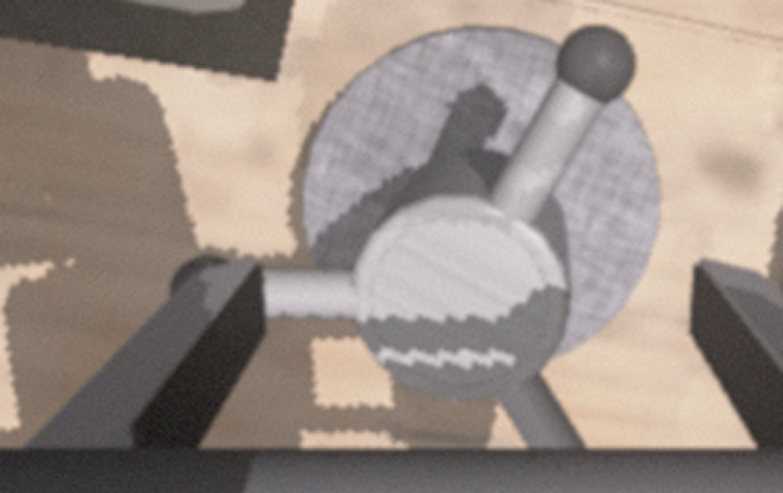

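The crop explains it: the fingers visibly end about 37 mm short of the reported TCP, near pixel (180,222). At TCP 85 mm the tip therefore sat on top of the arm at (150,225), and earlier it only grazed the arm's upper edge. I'll lift, step back and go deeper, to TCP 47 mm, which puts the real tip at about 84 mm.

Request:
jog_arm:
  targets:
    - [-1,[0,-0.1,-3],0]
    - [-1,[0,-0.1,-3.5],8]
    - [-0.57,[0,-0.1,-3.5],16]
    - [-0.57,[0,-0.1,-3.5],24]
    - [-0.57,[0,-0.1,-3.5],24]

```text
time: 15.12
ee_pos: [0.5664, 0.4014, 0.1201]
tool_rot: [0.0, -0.008, 1.0, 0.0]
wrist_force: [-0.3, -0.3, -0.3]
gripper_width: 0.0738
finger_force: 0.0
```

Request:
jog_arm:
  targets:
    - [-0.57,[0,0,2],0]
    - [-0.57,[0,0,3.5],0]
    - [-0.57,[0,0,4.5],0]
    - [-0.57,[0,0,5.5],0]
    - [-0.57,[0,0,5.5],0]

```text
time: 15.75
ee_pos: [0.5655, 0.4009, 0.0636]
tool_rot: [-0.001, -0.007, 1.0, -0.001]
wrist_force: [-1.5, 0.1, 0.9]
gripper_width: 0.0738
finger_force: 0.0
```

```bash
python3 -c "
from h import *
st(); ang()"
```

```text
[0.5655 0.4009 0.0636] yaw 180.8 q6 -1.093 t 15.75 F [-1.5  0.1  0.9] T [ 0.1 -0.1  0. ]
side hub ring z [0.1037 0.1191] [([0.57, 0.403, -0.001], 0.59)]
top hub ring z -1 [([0.566, 0.402, 0.024], 0.4)]
side [(48, 50, 0.119), (56, 39, 0.116), (72, 9, 0.117), (80, 31, 0.12), (88, 30, 0.12), (96, 28, 0.118), (168, 54, 0.118), (176, 15, 0.122), (256, 9, 0.118), (288, 12, 0.112), (296, 16, 0.115)]
```

Request:
jog_arm:
  targets:
    - [-0.57,[0,0,1],0]
    - [-0.57,[0,0,1.7],0]
    - [-0.57,[0,0,1.7],0]

```text
time: 16.38
ee_pos: [0.5653, 0.4008, 0.0465]
tool_rot: [-0.001, -0.007, 1.0, -0.001]
wrist_force: [-0.1, 0.6, 0.4]
gripper_width: 0.0737
finger_force: 0.0
```

```bash
python3 -c "
from h import *
o,p,y=pose(); print(p,o['wrist_force'])
im,W=cloud('side'); D=W[...,:2]-p[:2]; r=np.hypot(D[...,0],D[...,1]); a=np.degrees(np.arctan2(D[...,1],D[...,0]))%360
m=(r>.032)&(r<.056)&(abs(a-91)<14)&(W[...,2]>.05)
print('finger z low',np.round(np.percentile(W[m][:,2],[0,5,20,50]),4),m.sum())"
```

```text
[0.56529914 0.40080804 0.04649395] [-0.1009831   0.56765469  0.42476775]
finger z low [0.0826 0.0973 0.1273 0.2935] 1030
```

Confirmed: the real tip is at 83 mm with TCP at 46.5 mm. Continuing counter-clockwise.

Request:
jog_arm:
  targets:
    - [-0.57,[0,0,0],-3]
    - [-0.57,[0,0,0],-6]
    - [-0.57,[0,0,0],-9]
    - [-0.57,[0,0,0],-12]
    - [-0.57,[0,0,0],-15]

```text
time: 17.05
ee_pos: [0.5663, 0.4015, 0.0484]
tool_rot: [0.0, -0.139, 0.99, 0.0]
wrist_force: [0.1, 0.8, 0.6]
gripper_width: 0.0738
finger_force: 0.0
```

```bash
python3 -c "
from h import *
st(); ang()"
```

```text
[0.5663 0.4015 0.0484] yaw 195.9 q6 -1.357 t 17.05 F [0.1 0.8 0.6] T [ 0.06 -0.12  0.01]
side hub ring z [0.1026 0.1189] [([0.562, 0.4, 0.115], 0.85)]
top hub ring z -1 []
side [(72, 66, 0.107), (80, 21, 0.105), (88, 40, 0.111), (96, 62, 0.111), (104, 62, 0.111), (112, 27, 0.115), (184, 62, 0.105), (272, 13, 0.111)]
```

The balls now read about 106 mm where they read 118 mm before, so it looks dropped. I'll push a bit further to feel the stop and check the heights by number, as my picture allowance is used up.

Request:
jog_arm:
  targets:
    - [-0.57,[0,0,0],-2]
    - [-0.57,[0,0,0],-4]
    - [-0.57,[0,0,0],-6]
    - [-0.57,[0,0,0],-6]

```text
time: 17.8
ee_pos: [0.5663, 0.4014, 0.0481]
tool_rot: [-0.0, -0.19, 0.982, -0.0]
wrist_force: [0.6, -0.8, 0.2]
gripper_width: 0.0741
finger_force: 0.0
```

```bash
cat >> h.py <<'E'
def zz():
    im,W=cloud("side"); D=W[...,:2]-[.5655,.402]; r=np.hypot(D[...,0],D[...,1]); z=W[...,2]
    for n,a,b in (("spindle",0,.011),("hub",.013,.024),("balls",.052,.07)):
        m=(r>a)&(r<b)&(z>.06)&(z<.135); h,e=np.histogram(z[m],np.arange(.06,.136,.004)); print(n,[(int(e[i]*1000+.5),int(h[i])) for i in range(len(h)) if h[i]>3])
E
python3 -c "
from h import *
st(); ang(); zz()"
```

```text
[0.5663 0.4014 0.0481] yaw 201.8 q6 -1.46 t 17.8 F [ 0.6 -0.8  0.2] T [ 0.07 -0.14 -0.01]
side hub ring z [0.1028 0.1087] [([0.559, 0.403, 0.1], 0.88)]
top hub ring z -1 []
side [(72, 67, 0.107), (80, 18, 0.105), (96, 42, 0.111), (104, 67, 0.11), (112, 61, 0.112), (120, 14, 0.105), (184, 61, 0.105), (280, 10, 0.107)]
spindle [(108, 10), (112, 9)]
hub [(60, 5), (64, 4), (68, 7), (72, 10), (80, 6), (84, 5), (88, 8), (92, 5), (96, 4), (100, 4), (104, 15), (108, 35)]
balls [(96, 10), (100, 30), (104, 37), (108, 37), (112, 5)]
```

It has dropped: hub top is 108 mm, the arms' middle is about 102 mm, and the arms are at about 72°, 52° back from the start. Now clockwise, with the tip a little lower.

Request:
jog_arm:
  targets:
    - [-0.57,[0,0,0.4],6]
    - [-0.57,[0,0,0.8],13]
    - [-0.57,[0,0,0.8],20]
    - [-0.57,[0,0,0.8],26]
    - [-0.57,[0,0,0.8],32]

```text
time: 18.73
ee_pos: [0.5661, 0.4014, 0.0399]
tool_rot: [-0.0, 0.09, 0.996, -0.0]
wrist_force: [0.2, 0.4, -0.7]
gripper_width: 0.0739
finger_force: 0.2
```

Request:
jog_arm:
  targets:
    - [-0.57,[0,0,0],6]
    - [-0.57,[0,0,0],12]
    - [-0.57,[0,0,0],18]
    - [-0.57,[0,0,0],24]
    - [-0.57,[0,0,0],30]

```text
time: 19.35
ee_pos: [0.5658, 0.4015, 0.0399]
tool_rot: [-0.0, 0.345, 0.939, -0.0]
wrist_force: [-1.0, 1.0, -0.4]
gripper_width: 0.0739
finger_force: 0.3
```

```bash
python3 -c "
from h import *
st(); ang(); zz()"
```

```text
[0.5658 0.4015 0.0399] yaw 139.6 q6 -0.374 t 19.35 F [-1.   1.  -0.4] T [ 0.11 -0.03  0.05]
side hub ring z [0.1036 0.1056] [([0.561, 0.4, 0.096], 0.58)]
top hub ring z -1 []
side [(24, 30, 0.103), (32, 31, 0.099), (40, 20, 0.107), (48, 23, 0.107), (56, 70, 0.106), (136, 47, 0.103), (144, 28, 0.104), (216, 28, 0.108), (264, 14, 0.103)]
spindle [(100, 4), (104, 8), (108, 5), (112, 24)]
hub [(60, 7), (64, 9), (68, 9), (72, 5), (76, 11), (80, 5), (84, 5), (88, 7), (92, 8), (96, 8), (100, 43), (104, 64), (108, 10), (112, 13)]
balls [(88, 4), (92, 18), (96, 30), (100, 44), (104, 45), (108, 8), (112, 5), (116, 4)]
```

It's threading down at about 1.4 N. Continuing.

Request:
jog_arm:
  targets:
    - [-0.57,[0,0,0],7]
    - [-0.57,[0,0,0],14]
    - [-0.57,[0,0,0],21]
    - [-0.57,[0,0,0],28]
    - [-0.57,[0,0,0],35]

```text
time: 20.27
ee_pos: [0.5656, 0.4026, 0.0399]
tool_rot: [-0.001, 0.611, 0.792, 0.0]
wrist_force: [-1.0, 3.5, -1.1]
gripper_width: 0.0743
finger_force: 1.9
```

Request:
jog_arm:
  targets:
    - [-0.57,[0,0,0],7]
    - [-0.57,[0,0,0],14]
    - [-0.57,[0,0,0],21]
    - [-0.57,[0,0,0],28]
    - [-0.57,[0,0,0],35]

```text
time: 20.9
ee_pos: [0.5661, 0.4041, 0.04]
tool_rot: [-0.002, 0.821, 0.571, 0.001]
wrist_force: [1.0, 7.4, -3.2]
gripper_width: 0.074
finger_force: 3.3
```

Request:
jog_arm:
  targets:
    - [-0.57,[0,0,0],5]
    - [-0.57,[0,0,0],10]
    - [-0.57,[0,0,0],15]
    - [-0.57,[0,0,0],20]
    - [-0.57,[0,0,0],25]

```text
time: 21.52
ee_pos: [0.5724, 0.4113, 0.0406]
tool_rot: [-0.006, 0.924, 0.382, 0.011]
wrist_force: [17.3, 22.7, -18.7]
gripper_width: 0.0739
finger_force: 13.8
```

```bash
python3 -c "
from h import *
st(); ang(zlo=.06); zz()"
```

```text
[0.5724 0.4113 0.0406] yaw 44.9 q6 1.28 t 21.525 F [ 17.3  22.7 -18.7] T [ 4.57 -2.71  1.14]
side hub ring z [0.0976 0.1024] [([0.557, 0.404, 0.091], 0.93)]
top hub ring z [0.0958 0.0986] []
side [(72, 51, 0.102), (80, 37, 0.098), (104, 20, 0.11), (112, 81, 0.105), (120, 89, 0.106), (128, 55, 0.11), (176, 45, 0.086), (184, 42, 0.089)]
spindle []
hub [(60, 4), (64, 4), (92, 14), (96, 30), (100, 23)]
balls [(76, 5), (80, 17), (84, 29), (88, 43), (92, 30), (96, 33), (100, 41), (104, 28), (108, 12), (112, 13), (116, 13), (120, 14), (124, 17), (128, 14), (132, 7)]
```

The force has jumped to 34 N and the nut is tilted: the balls at 76° and 180° read 102 and 87 mm. That isn't the seat yet, since only about 124° has been done. I'll back off and check.

Request:
jog_arm:
  targets:
    - [-0.57,[0,0,0],-6]
    - [-0.57,[0,0,0],-12]
    - [-0.57,[0,0,0],-18]
    - [-0.57,[0,0,0],-24]
    - [-0.57,[0,0,0],-26]

```text
time: 22.45
ee_pos: [0.5664, 0.4017, 0.0401]
tool_rot: [-0.0, 0.815, 0.58, 0.0]
wrist_force: [-0.1, -0.2, 0.7]
gripper_width: 0.0741
finger_force: 0.3
```

```bash
python3 -c "
from h import *
st(); ang(zlo=.06); zz()"
```

```text
[0.5664 0.4017 0.0401] yaw 70.9 q6 0.825 t 22.45 F [-0.1 -0.2  0.7] T [ 0.08 -0.03 -0.  ]
side hub ring z [0.0967 0.1056] [([0.562, 0.404, 0.09], 0.82)]
top hub ring z -1 []
side [(64, 74, 0.095), (72, 14, 0.092), (144, 58, 0.108), (152, 56, 0.107), (160, 58, 0.107), (168, 29, 0.093), (176, 56, 0.094), (304, 12, 0.098), (312, 11, 0.096), (352, 31, 0.102)]
spindle [(96, 9), (100, 4), (104, 4), (108, 5), (112, 24)]
hub [(60, 6), (64, 6), (68, 4), (84, 4), (92, 10), (96, 67), (100, 9), (104, 11), (108, 12), (112, 9)]
balls [(84, 14), (88, 23), (92, 50), (96, 48), (100, 5)]
```

Released, the nut is level again: about 130° turned, arms at about 91 mm, 6 mm still to go. The one-sided push had tilted it and it wedged. I'll push farther out, near the ball, let the tip follow the nut down, and keep checking the force.

Request:
jog_arm:
  targets:
    - [-1,[0,0,-0.6],0]
    - [-1,[0,0,-0.6],0]
    - [-1,[0,0,-0.6],6]
    - [-1,[0,0,-0.6],12]
    - [-1,[0,0,-0.6],18]

```text
time: 23.38
ee_pos: [0.5665, 0.4013, 0.0463]
tool_rot: [0.0, 0.896, 0.443, 0.0]
wrist_force: [0.3, -0.4, 0.1]
gripper_width: 0.0938
finger_force: 0.1
```

Request:
jog_arm:
  targets:
    - [-1,[0,0,0.05],3]
    - [-1,[0,0,0.1],6]
    - [-1,[0,0,0.15],9]
    - [-1,[0,0,0.2],12]
    - [-1,[0,0,0.2],14]

```text
time: 24.0
ee_pos: [0.5665, 0.4012, 0.0442]
tool_rot: [0.0, 0.943, 0.332, 0.0]
wrist_force: [0.8, 1.0, -0.8]
gripper_width: 0.094
finger_force: 0.1
```

```bash
python3 -c "
from h import *
st(); ang(zlo=.06); zz()"
```

```text
[0.5665 0.4012 0.0442] yaw 38.7 q6 1.387 t 24.0 F [ 0.8  1.  -0.8] T [-0.01 -0.09  0.04]
side hub ring z [0.0954 0.1092] [([0.561, 0.401, 0.089], 0.77)]
top hub ring z -1 [([0.566, 0.403, 0.018], 0.58)]
side [(48, 72, 0.092), (56, 15, 0.09), (112, 44, 0.107), (120, 94, 0.109), (128, 96, 0.107), (160, 60, 0.094), (168, 11, 0.096), (304, 12, 0.109), (312, 40, 0.111), (320, 18, 0.102)]
spindle [(112, 4)]
hub [(60, 5), (64, 7), (68, 5), (72, 4), (76, 4), (92, 44), (96, 9), (100, 6), (104, 5), (108, 7)]
balls [(80, 12), (84, 28), (88, 50), (92, 73), (96, 45), (100, 21), (104, 20), (108, 21), (112, 21), (116, 21), (120, 20), (124, 17), (128, 18), (132, 15)]
```

It moves again at 1.3 N. Continuing the same way.

Request:
jog_arm:
  targets:
    - [-1,[0,0,0.05],3]
    - [-1,[0,0,0.1],6]
    - [-1,[0,0,0.1],9]
    - [-1,[0,0,0.15],12]
    - [-1,[0,0,0.15],15]

```text
time: 24.92
ee_pos: [0.5665, 0.4015, 0.0427]
tool_rot: [-0.0, 0.979, 0.206, 0.0]
wrist_force: [0.6, 0.0, 0.4]
gripper_width: 0.094
finger_force: 0.1
```

Request:
jog_arm:
  targets:
    - [-1,[0,0,0.05],3]
    - [-1,[0,0,0.05],6]
    - [-1,[0,0,0.1],9]
    - [-1,[0,0,0.1],12]
    - [-1,[0,0,0.1],15]

```text
time: 25.55
ee_pos: [0.5664, 0.4015, 0.0416]
tool_rot: [-0.0, 0.997, 0.076, 0.0]
wrist_force: [0.6, 0.6, -0.2]
gripper_width: 0.0938
finger_force: 0.1
```

```bash
python3 -c "
from h import *
st(); ang(zlo=.06); zz()"
```

```text
[0.5664 0.4015 0.0416] yaw 8.7 q6 1.91 t 25.55 F [ 0.6  0.6 -0.2] T [ 0.09 -0.02  0.02]
side hub ring z [0.0927 0.1023] [([0.561, 0.403, 0.087], 0.83)]
top hub ring z -1 []
side [(16, 14, 0.093), (24, 66, 0.089), (88, 74, 0.107), (96, 91, 0.107), (104, 80, 0.106), (128, 33, 0.091), (136, 40, 0.093), (248, 10, 0.088), (256, 31, 0.09), (264, 47, 0.108), (272, 55, 0.106), (280, 59, 0.107), (288, 39, 0.107)]
spindle [(92, 6), (96, 4), (108, 5), (112, 23)]
hub [(84, 6), (88, 22), (92, 65), (96, 10), (100, 9), (104, 10), (108, 11), (112, 10)]
balls [(76, 7), (80, 26), (84, 45), (88, 59), (92, 77), (96, 27), (100, 23), (104, 20), (108, 21), (112, 20), (116, 21), (120, 22), (124, 22), (128, 23), (132, 17)]
```

Request:
jog_arm:
  targets:
    - [-1,[0,0,0],3]
    - [-1,[0,0,0.05],6]
    - [-1,[0,0,0.05],9]
    - [-1,[0,0,0.1],12]
    - [-1,[0,0,0.1],15]

```text
time: 26.48
ee_pos: [0.5665, 0.4014, 0.0406]
tool_rot: [-0.0, 0.999, -0.054, 0.0]
wrist_force: [0.4, 0.1, -0.7]
gripper_width: 0.0939
finger_force: 0.1
```

```bash
python3 -c "
from h import *
st(); ang(zlo=.06); zz()"
```

```text
[0.5665 0.4014 0.0406] yaw 353.8 q6 2.172 t 26.475 F [ 0.4  0.1 -0.7] T [ 0.06 -0.04  0.04]
side hub ring z [0.0912 0.1049] [([0.561, 0.404, 0.084], 0.9)]
top hub ring z -1 []
side [(8, 42, 0.089), (72, 55, 0.105), (80, 75, 0.108), (88, 123, 0.105), (112, 12, 0.09), (120, 49, 0.091), (128, 14, 0.09), (232, 10, 0.085), (240, 39, 0.089), (248, 38, 0.104), (256, 78, 0.108), (264, 47, 0.107), (272, 27, 0.112)]
spindle [(88, 8), (92, 4), (100, 4), (104, 4), (112, 23)]
hub [(64, 6), (68, 4), (72, 8), (76, 6), (80, 5), (84, 7), (88, 86), (92, 18), (96, 13), (100, 10), (104, 7), (108, 16), (112, 11)]
balls [(76, 7), (80, 26), (84, 51), (88, 66), (92, 60), (96, 23), (100, 18), (104, 24), (108, 22), (112, 20), (116, 19), (120, 22), (124, 23), (128, 22), (132, 18)]
```

Request:
jog_arm:
  targets:
    - [-1,[0,0,0],3]
    - [-1,[0,0,0],6]
    - [-1,[0,0,0],9]
    - [-1,[0,0,0],12]
    - [-1,[0,0,0],14]

```text
time: 27.4
ee_pos: [0.5667, 0.4013, 0.0408]
tool_rot: [-0.0, 0.984, -0.176, 0.0]
wrist_force: [0.7, -0.5, 0.3]
gripper_width: 0.0939
finger_force: 0.3
```

```bash
python3 -c "
from h import *
st(); ang(zlo=.06); zz()"
```

```text
[0.5667 0.4013 0.0408] yaw 339.8 q6 2.416 t 27.4 F [ 0.7 -0.5  0.3] T [-0.05 -0.1   0.05]
side hub ring z [0.0904 0.1021] [([0.56, 0.403, 0.085], 0.9)]
top hub ring z -1 []
side [(56, 23, 0.11), (64, 56, 0.109), (72, 147, 0.106), (104, 37, 0.089), (112, 40, 0.088), (224, 47, 0.087), (232, 20, 0.107), (240, 96, 0.108), (248, 36, 0.104), (256, 33, 0.103)]
spindle [(88, 8), (92, 4), (96, 4), (100, 4), (104, 4), (108, 6), (112, 23)]
hub [(60, 6), (64, 7), (68, 5), (72, 5), (76, 10), (80, 9), (84, 9), (88, 100), (92, 12), (96, 11), (100, 7), (104, 10), (108, 12), (112, 9)]
balls [(76, 5), (80, 21), (84, 32), (88, 56), (92, 37), (96, 18), (100, 19), (104, 19), (108, 22), (112, 20), (116, 17), (120, 21), (124, 24), (128, 24), (132, 18)]
```

Request:
jog_arm:
  targets:
    - [-1,[0,0,0],3]
    - [-1,[0,0,0],6]
    - [-1,[0,0,0],9]
    - [-1,[0,0,0],12]

```text
time: 28.2
ee_pos: [0.5666, 0.4014, 0.0407]
tool_rot: [-0.0, 0.961, -0.278, 0.0]
wrist_force: [0.4, -0.6, 0.4]
gripper_width: 0.0937
finger_force: 0.6
```

```bash
python3 -c "
from h import *
st(); ang(zlo=.06); zz()"
```

```text
[0.5666 0.4014 0.0407] yaw 327.8 q6 2.626 t 28.2 F [ 0.4 -0.6  0.4] T [-0.04 -0.17  0.12]
side hub ring z [0.0906 0.1032] [([0.56, 0.403, 0.083], 0.66)]
top hub ring z -1 [([0.566, 0.404, 0.086], 0.43)]
side [(48, 22, 0.108), (56, 49, 0.107), (64, 130, 0.106), (96, 44, 0.09), (104, 33, 0.088), (208, 35, 0.087), (216, 25, 0.09), (224, 102, 0.109), (232, 28, 0.11), (240, 29, 0.108), (344, 26, 0.09), (352, 11, 0.085)]
spindle [(88, 7), (92, 5), (96, 4), (108, 4), (112, 25)]
hub [(60, 4), (64, 6), (68, 5), (72, 4), (76, 5), (80, 7), (84, 7), (88, 101), (92, 12), (96, 14), (100, 11), (104, 12), (108, 10), (112, 8)]
balls [(76, 13), (80, 16), (84, 32), (88, 67), (92, 38), (96, 17), (100, 20), (104, 18), (108, 21), (112, 15), (116, 18), (120, 19), (124, 22), (128, 21), (132, 13)]
```

Request:
jog_arm:
  targets:
    - [-1,[0,0,0],3]
    - [-1,[0,0,0],6]
    - [-1,[0,0,0],8]

```text
time: 28.88
ee_pos: [0.568, 0.4001, 0.0407]
tool_rot: [0.0, 0.939, -0.344, 0.002]
wrist_force: [4.6, -3.5, -0.1]
gripper_width: 0.0939
finger_force: 3.1
```

```bash
python3 -c "
from h import *
st(); ang(zlo=.06)"
```

```text
[0.568  0.4001 0.0407] yaw 319.8 q6 2.764 t 28.875 F [ 4.6 -3.5 -0.1] T [-0.63 -0.89  0.31]
side hub ring z [0.0906 0.1048] [([0.56, 0.405, 0.084], 0.78)]
top hub ring z -1 [([0.563, 0.403, 0.085], 0.45)]
side [(40, 19, 0.109), (48, 90, 0.104), (56, 66, 0.106), (88, 20, 0.09), (96, 58, 0.088), (200, 19, 0.086), (208, 39, 0.089), (216, 74, 0.11), (224, 46, 0.108), (232, 21, 0.103), (240, 12, 0.112), (336, 13, 0.091), (344, 29, 0.088)]
```

Force is climbing, which looks like the seat, but the last joint is near its limit. I'll step back to the other finger and press it home.

Request:
jog_arm:
  targets:
    - [-1,[0,0,0],-7]
    - [-1,[0,0,-2.5],-7]
    - [-1,[0,0,-5],-11]
    - [-1,[0,0,-5],-21]
    - [-1,[0,0,-5],-31]

```text
time: 29.75
ee_pos: [0.5657, 0.402, 0.091]
tool_rot: [-0.0, 0.997, -0.077, -0.0]
wrist_force: [0.2, -0.4, -0.6]
gripper_width: 0.0943
finger_force: 0.0
```

Request:
jog_arm:
  targets:
    - [-1,[0,0,0],-10]
    - [-1,[0,0,0],-20]
    - [-1,[0,0,0],-30]
    - [-1,[0,0,0],-40]
    - [-1,[0,0,0],-40]

```text
time: 30.38
ee_pos: [0.5655, 0.4016, 0.0902]
tool_rot: [-0.0, 0.964, 0.265, -0.001]
wrist_force: [0.4, 0.3, 0.1]
gripper_width: 0.0936
finger_force: 0.0
```

```bash
python3 -c "
from h import *
q,p,y=wrist(); st(); ang(zlo=.06); zz()
vision.grab_frame('side'); print([(np.round(a['xyz'],3).tolist(),round(a['confidence'],2)) for n in ('nut_foot','wheel','wax_cone','crucible_cup') for a in nets.place_of('side',n)[:1]])"
```

```text
axis [0.5695 0.4056] arm deg 97.4 fit -471.3 npts 6648 arm top z [0.0902 0.1293] ball top 0.13
[0.5657 0.4016 0.0903] yaw 30.7 q6 1.528 t 30.425 F [-0.5  0.8  0.9] T [-0.01 -0.01 -0.02]
side hub ring z [0.0904 0.0998] [([0.56, 0.404, 0.084], 0.81)]
top hub ring z -1 [([0.566, 0.404, 0.084], 0.49)]
side [(88, 22, 0.09), (96, 58, 0.088), (200, 13, 0.086), (208, 46, 0.089), (336, 11, 0.092), (344, 30, 0.088)]
spindle [(88, 11), (92, 6), (96, 4), (100, 5)]
hub [(60, 6), (64, 4), (68, 5), (72, 6), (80, 5), (84, 8), (88, 95), (92, 12), (96, 11), (100, 8), (104, 11)]
balls [(80, 18), (84, 24), (88, 50), (92, 19), (128, 8), (132, 11)]
[([0.566, 0.404, 0.04], 0.9), ([0.565, 0.401, 0.026], 0.74), ([0.443, 0.471, -0.002], 0.93), ([0.67, 0.222, 0.001], 0.41)]
```

The arms read 84 mm and the foot 40 mm, which matches seated. One more firm turn to confirm it.

Request:
jog_arm:
  targets:
    - [-1,[0,0,3],0]
    - [-1,[0,0,5],0]
    - [-1,[0,0,5],3]
    - [-1,[0,0,5],6]
    - [-1,[0,0,5],9]

```text
time: 31.6
ee_pos: [0.5639, 0.4006, 0.0391]
tool_rot: [0.001, 0.982, 0.189, -0.003]
wrist_force: [-5.6, -1.7, 2.2]
gripper_width: 0.094
finger_force: 2.7
```

Request:
jog_arm:
  targets:
    - [-1,[0,0,0],2]
    - [-1,[0,0,0],4]
    - [-1,[0,0,0],6]

```text
time: 31.98
ee_pos: [0.5608, 0.4003, 0.039]
tool_rot: [0.001, 0.99, 0.138, -0.006]
wrist_force: [-10.9, -3.1, 4.8]
gripper_width: 0.0944
finger_force: 5.4
```

```bash
python3 -c "
from h import *
st(); ang(zlo=.06)"
```

```text
[0.5608 0.4003 0.039 ] yaw 15.9 q6 1.787 t 31.975 F [-10.9  -3.1   4.8] T [-0.29  2.02  0.57]
side hub ring z [0.0894 0.0914] [([0.562, 0.403, 0.085], 0.74)]
top hub ring z -1 [([0.567, 0.405, 0.086], 0.67)]
side [(88, 33, 0.09), (96, 91, 0.093), (104, 105, 0.104), (112, 98, 0.105), (200, 33, 0.086), (208, 29, 0.091), (264, 9, 0.094), (272, 91, 0.102), (280, 58, 0.101), (288, 40, 0.1), (336, 18, 0.091), (344, 29, 0.086)]
```

It holds at 12 N without moving, so it's seated. A slight extra press, then back off and lift clear.

Request:
jog_arm:
  targets:
    - [-1,[0,0,0],2]
    - [-1,[0,0,0],4]
    - [-1,[0,0,0],4]

```text
time: 32.6
ee_pos: [0.5588, 0.4003, 0.039]
tool_rot: [0.002, 0.995, 0.104, -0.008]
wrist_force: [-13.4, -3.7, 6.4]
gripper_width: 0.0941
finger_force: 6.7
```

Request:
jog_arm:
  targets:
    - [-1,[0,0,0],-6]
    - [-1,[0,0,0],-12]
    - [-1,[0,0,0],-18]
    - [-1,[0,0,0],-20]
    - [-1,[0,0,0],-20]

```text
time: 33.22
ee_pos: [0.5663, 0.4013, 0.0403]
tool_rot: [0.0, 0.962, 0.274, -0.0]
wrist_force: [0.2, -0.1, -0.1]
gripper_width: 0.0941
finger_force: 0.0
```

Request:
jog_arm:
  targets:
    - [-1,[0,0,-3],0]
    - [-1,[0,0,-7],0]
    - [-1,[0,0,-12],0]
    - [-1,[0,0,-14],0]
    - [-1,[0,0,-14],0]

```text
time: 33.85
ee_pos: [0.5673, 0.402, 0.1823]
tool_rot: [-0.0, 0.962, 0.274, 0.002]
wrist_force: [-0.5, 0.3, -0.7]
gripper_width: 0.094
finger_force: 0.0
```

```bash
python3 -c "
from h import *
wrist(); st(); ang(zlo=.06); zz(); vision.grab_frame('side'); print([(np.round(a['xyz'],3).tolist(),round(a['confidence'],2)) for n in ('nut_foot','wheel','wax_cone','crucible_cup') for a in nets.place_of('side',n)[:1]])"
```

```text
axis [0.5691 0.4049] arm deg 94.1 fit -267.6 npts 3183 arm top z [0.0896 0.0905] ball top 0.0928
[0.5661 0.4012 0.1797] yaw 31.8 q6 1.508 t 33.9 F [-0.2 -0.3 -1.3] T [ 0.02 -0.02 -0.02]
side hub ring z [0.0904 0.1049] [([0.561, 0.4, 0.085], 0.83)]
top hub ring z [0.0904 0.0923] []
side [(88, 46, 0.09), (96, 33, 0.087), (200, 40, 0.086), (208, 21, 0.09), (336, 25, 0.09), (344, 14, 0.087)]
spindle [(88, 6), (92, 6), (96, 4), (112, 24)]
hub [(60, 8), (64, 7), (68, 5), (72, 6), (76, 8), (80, 8), (84, 10), (88, 93), (92, 15), (96, 10), (100, 12), (104, 9), (108, 11), (112, 10)]
balls [(76, 7), (80, 13), (84, 29), (88, 56), (92, 16)]
[([0.566, 0.406, 0.04], 0.6), ([0.573, 0.402, 0.029], 0.97), ([0.446, 0.472, -0.006], 0.91), ([0.668, 0.218, -0.002], 0.61)]
```

```bash
python3 -c "
from bench import ctrl; print(ctrl.job_done())"
```

```text
the job is handed in; nothing more can be done
None
```

The nut dropped onto the thread after about 52° backward, was run clockwise down to the felt wheel (arms about 85 mm up, stopping hard at about 14 N, after one brief jam at about 34 N that I backed out of), the cup and cone stayed put, and I handed the job in at about 34 s with the gripper clear.

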